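Load and square a sample on the microscope's vacuum chuck

TASK

Load the sample for the scan: lay the thick riser plate on the round chuck and slide it up flush and square against both fences of the corner square, then lay the thinner sample carrier on top of it, wafer piece up, and square that flush against both fences too. With both plates squared, throw the vacuum lever fully over, away from the robot. Keep off the wafer piece and leave the wafer box, the objective and the tweezers where they are.

Things in the scene. Friction and masses are not known exactly. Their poses are not given: they have to be found in the camera images.
- riser_centre (a point): Centre (half-way up) of the riser: a plain bare aluminium plate 66 x 96 x 15 mm (x, y, z), 0.26 kg, a fine dark vacuum groove and small holes on top. x runs along its 66 mm width, y along its 96 mm length, z up. It starts flat on a 2 mm thick dark mat (underside at 2 mm). Take it by its long edges, across the 66 mm width.
- carrier_centre (a point): Centre (half-way up) of the sample carrier: a bare aluminium plate 66 x 96 x 10 mm (x, y, z), 0.17 kg, thinner than the riser, with a dark square wafer piece and two small brass clips on top (up to 3 mm proud). x runs along its width, y along its length, z up. It starts flat on the same 2 mm mat, wafer up. Take it by its long edges.
- wafer_piece: The silicon wafer piece, 36 x 36 x 1 mm, fixed in the middle of the carrier's top face and moving with it; origin at the centre of its underside, 5 mm above the carrier's centre. Neither gripper nor arm may touch it.
- corner (a point): Point on the chuck's top face, 75 mm above the table, where the inner faces of the two fences meet; z up. Plates belong at x < 0, y < 0, long edge along the long fence, one end on the short fence: a squared plate's centre is at x -33, y -48 mm in these axes, z 7.5 (riser on chuck) or 20 mm (carrier on riser). x points away from the robot, y to its left, both turned by up to 0.3 rad.
- long_fence (a point): Middle of the long fence's inner face, at its top edge; same axes as the corner. A dark steel bar 12 mm thick and 20 mm high, bolted to the chuck; the inner face is the plane x = 0 here, 100 mm long from the corner towards -y. The squared riser stays 5 mm below the fence tops, the carrier's top stands 5 mm above them.
- short_fence (a point): Middle of the short fence's inner face, at its top edge; same axes as the corner. Bar 12 mm thick and 20 mm high; the inner face is the plane y = 0 here, 75 mm long from the corner towards -x.
- chuck_centre (a point): Centre of the chuck's flat top face, 45 mm (-x) and 60 mm (-y) from the corner; same axes. The chuck is a steel disc 220 mm across with ring grooves and does not move. Plates slide on it and on each other with metal-like friction; nothing clamps them (the vacuum is not simulated).
- vacuum_lever (a joint): Angle of the vacuum toggle lever on a fixed aluminium block (70 x 50 x 25 mm) on the table at the near right of the chuck: about 0 is off, leaning to the robot; 1.0 rad is fully over, on, leaning away from the robot. It turns about a level axis, takes about 1 N at the knob and stays where it is left.
- lever_knob (a point): Centre of the lever's black ball knob, 22 mm across, on a 9 mm thick stem 62 mm from the pivot, which is 22 mm above the table. Off: 30 mm to the robot's side of the pivot, 76 mm above the table; on: 30 mm beyond it, same height; midway 84 mm. At joint 0 this point's x axis is the level direction of the push (it pitches with the lever), within 0.2 rad of world x.
- wafer_box: Bystander: a closed round white plastic wafer box, 115 mm across, 21 mm high, on the mat; origin at the centre of its underside.
- objective: Bystander: a spare microscope objective standing on the mat, aluminium, 33 mm across, 52 mm high; origin at the centre of its underside.
- tweezers: Bystander: steel wafer tweezers lying on the mat, 125 mm long, 15 mm wide, 8 mm high; origin near their middle, at the mat.
Things that resemble listed ones, but are neither listed nor needed, are in the scene too. Of the things that look like the part that bears vacuum_lever, the smaller one is meant. What is shaped like the part that bears riser_centre but purple is not meant.

How it is judged (in metres and radians):
On the way, in this order (a step that is already met when the one before it is completed fails the run):
1. the riser lies flat on the chuck, flush and square against both fences (x of riser_centre in the frame of corner between -0.0345 and -0.0315 m and y of riser_centre in the frame of corner between -0.0495 and -0.0465 m and z of riser_centre in the frame of corner between 0.006 and 0.009 m and angle between the x axis of riser_centre and the x axis of corner, either way round below 0.015 rad and angle between riser_centre's own z axis and vertical below 0.03 rad), for 0.2 s.
2. the carrier lies flat on the riser, wafer piece up, and both plates are flush and square against both fences (all of step 1 and x of carrier_centre in the frame of corner between -0.0345 and -0.0315 m and y of carrier_centre in the frame of corner between -0.0495 and -0.0465 m and z of carrier_centre in the frame of corner between 0.0185 and 0.0215 m and angle between the x axis of carrier_centre and the x axis of corner, either way round below 0.015 rad and angle between carrier_centre's own z axis and vertical below 0.03 rad), for 0.2 s.
3. the vacuum lever is thrown over to on (value of joint vacuum_lever above 0.85 rad), for 0.2 s.
At the end, for the whole second after the job is handed in: The riser lies on the chuck and the carrier on the riser, wafer piece up, each with its centre within 1.5 mm of the place where it is flush with both fences, turned less than 0.015 rad (0.9 degrees) from them and lying flat, and the vacuum lever is over beyond 0.85 rad (all of step 2 and value of joint vacuum_lever above 0.85 rad); the robot touches nothing.
It fails at once if the wafer piece is touched by the gripper or the arm (contact force between wafer_piece and the fingers above 0.3 N or contact force between wafer_piece and the arm above 0.3 N).
It fails at once if the wafer box, the objective or the tweezers are shifted by more than 15 mm (distance of any of wafer_box, objective, tweezers from where it was at the start of the episode above 0.015 m).
It also fails if it takes over 72 s, if anything falls off the work surface, if the arm or the gripper's body presses on something with over 40 N, if the wrist force passes 120 N, or if a joint passes its speed limit or range.

ROBOT

A 6-joint arm with a two-finger parallel gripper is mounted at the origin on the work surface. World frame = base frame: x ahead of the robot, y to its left, z up, the work surface at z = 0. Lengths are in mm, angles in rad, forces in N, time in s.
With the tool pointing down it reaches from about 375 to 975 mm from the base axis. Payload 3.8 kg.
Tool frame: the origin (TCP) lies at the very end of the fingers, on their centre line; the grasp point (between the pads) lies 19 mm behind it (r.hold_point_z is the distance from the TCP to the grasp point, in mm); z points along the fingers, y is the direction in which the jaws open and shut (so a half turn about z gives the same grasp; the last joint's range is limited). The gripper opens to 85 mm and grips with 20 to 120 N. Pads are 22 mm wide; open, the fingers measure 114 mm over their backs; the gripper's body (76 mm by 85 mm) begins 54 mm behind the grasp point. The pads swing forward as they close: fully open they stand 13 mm farther back than shut.
Start: joints at [-1.236, 0.264, 1.604, -0, 1.274, -0.037], TCP at [245.217, -628.877, 231.28] pointing down, gripper open.
Joint ranges: [-2.63, 2.63], [-0.94, 2.18], [0.31, 2.57], [-1.31, 4.45], [0, 2.66], [-2.55, 2.55]. Speed limits (rad/s): [2.57, 2.57, 3.14, 3.14, 3.14, 3.14].

INTERFACE

Orientations are given as a rotation vector (axis times angle).
In Python, from rig import telemetry, eyes, job, r gives the robot as it stands.
- The arm moves only by the tool carry_out, never from a script. Its argument "rows" is a list of rows, each a list of 6 numbers: the shift along the tool's x, y, z normalised to -1 to 1, where 1 is 500 mm, then the turn, a rotation vector about the tool's x, y, z normalised to -1 to 1, where 1 is 360 degrees. A call has 1 to 20 rows; each row is the pose to reach, as a shift and turn from the pose commanded when the call began, along the tool's axes at that moment, turning the shorter way round; what a row does not reach only later rows make up. A row lasts 1/8 s, in which the tool goes at most 62.5 mm and 10.7 degrees, less where a joint would pass 70% of its speed; a pose out of reach is approached as far as the arm can. A call with a number of a shift or a turn outside -1 to 1 is refused whole. A call with a gripper value outside its range is refused whole. "jaw" is the closure, from 0 (fully open) to 1 (shut), set as the call begins (left out, the last holds). The fingers move at their own pace and stop on an object; "grip_force" is the grip in N (left out, the last holds). Time passes only in rows, so rows that repeat a pose let the fingers close. It gives the time, the measured TCP pose, the force and the opening at its end, in the units of the state.
- telemetry.read_state(): the state, without advancing time (a new reading comes with each control period).
- eyes.snapshot(name): name is "side" or "top"; returns a dict with "pixels" (480x640x3 uint8, blue, green, red), "mtx" (3x3 intrinsics, pixels), "distortion" ([k1, k2, p1, p2, k3] as OpenCV has them; the pictures are not rectified), "R" (3x3) and "t" (3): a world point X has camera coordinates R X + t. Camera axes: x right, y down, z forward; pixel columns grow to the right and rows downward; lengths in mm; the calibration is good to about 2 mm. A picture is of the moment at which its call begins. There is no depth.
- job.close_job(): hands the job in, once; it reports no verdict.
The state is a dict: "time_s": time; "q": joint angles; "joint_vel": joint speeds; "joint_efforts": joint torques, N m; "position": TCP position; "ee_rot": TCP orientation; "wrist_force": force on the tool from outside, world axes, zero at the start; "ft_torque": the same for the moment, N m; "grip_width": finger opening in mm.
Only numpy, scipy, OpenCV 4.12 (cv2) and the standard library are available. Lean on these libraries where they do the work, as an engineer would, in place of code of your own. Each camera call takes 0.05 s, during which the arm holds its last target. There are 200 camera calls.

## Working session

There is one attempt and no reset: what is moved stays moved. The work goes in short steps, Python scripts to look and compute and a tool call to move; the robot and the scene stay as the last step left them, time stands still between calls to the robot, and variables do not carry over. Pictures are saved under pics/ and viewed, about 8 in all and at most 12, crops included, and the job is handed in when it is done.

Besides the shell and the picture viewer there is one more tool, called after ">>>" as name([rows], argument=value, ...), one row to a line, values as JSON. carry_out: Moves the arm, as the interface text tells. Its arguments: {"type":"object","properties":{"rows":{"type":"array","items":{"type":"array","items":{"type":"number"}}},"jaw":{"type":"number"},"grip_force":{"type":"number"}},"required":["rows"]}

```bash
ls; mkdir -p pics; python3 - <<'E'
from rig import telemetry, eyes, job, r
import cv2, numpy as np
print(telemetry.read_state()); print([a for a in dir(r) if a[0]!='_'])
for n in("top","side"):
    s=eyes.snapshot(n); cv2.imwrite(f'pics/{n}0.png',s['pixels']); print(n,s['mtx'],s['distortion'],s['R'],s['t'], -np.array(s['R']).T@np.array(s['t']))
E
```

```text
pics
{'time_s': 0.0, 'q': array([-1.23592151e+00,  2.64786328e-01,  1.60538046e+00, -1.78146607e-06,
        1.27369408e+00, -3.68946364e-02]), 'joint_vel': array([ 0.00090067,  0.00050805,  0.00169426, -0.00024856, -0.00175284,
        0.00018019]), 'joint_efforts': array([ 2.13362917e-03, -5.15106869e+01, -3.67313147e+01,  2.50370067e-04,
        1.28981398e-02, -1.70534486e-05]), 'position': array([ 244.96364428, -628.19494814,  229.93618098]), 'ee_rot': array([-3.08526844e+00, -5.80203166e-01,  5.31140746e-04]), 'wrist_force': array([-0.50457923, -1.36207381,  0.03991457]), 'ft_torque': array([-0.04251852, -0.02659885, -0.05697146]), 'grip_width': 85.71507264700763}
['Unreachable', 'hold_point_z']
top [[606.37707685   0.         323.12220167]
 [  0.         606.37707685 244.94803405]
 [  0.           0.           1.        ]] [0.06696508 0.         0.         0.         0.        ] [[-0.00876633 -0.99958179  0.02755732]
 [-0.99115419  0.00503624 -0.1326198 ]
 [ 0.13242555 -0.02847614 -0.99078382]] [-102.76980911  546.06283825 1154.13906315] [ 387.49405488  -72.61150516 1218.75311726]
side [[474.79115608   0.         319.87551786]
 [  0.         474.79115608 239.62930231]
 [  0.           0.           1.        ]] [-0.05493918  0.          0.          0.          0.        ] [[ 0.98427859 -0.17656566  0.00449771]
 [-0.11444654 -0.65697295 -0.74517684]
 [ 0.13452751  0.73294686 -0.66685174]] [-575.21478142   71.39560634  989.25680287] [ 441.26031409 -779.73086641  715.47712092]
```

View pics/top0.png

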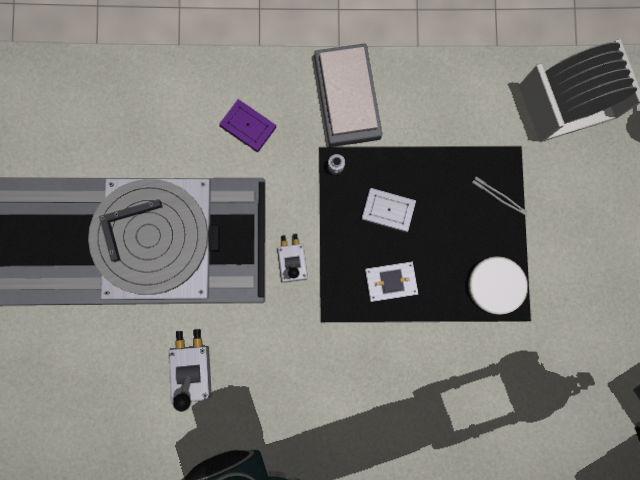

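View pics/side0.png

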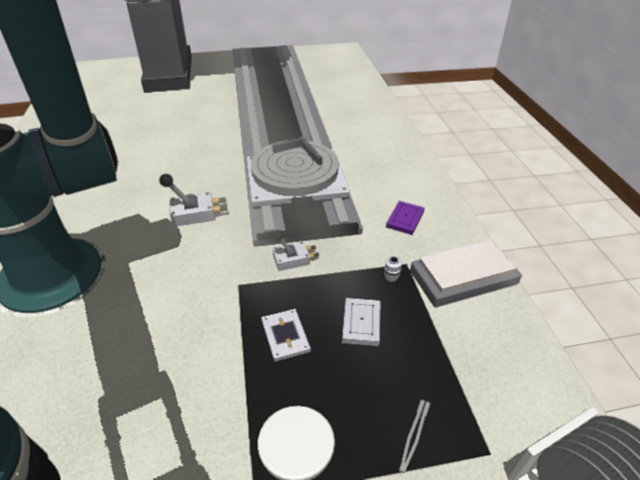

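Candidates. Riser: grey plate with a groove at top (389,210), versus the purple plate at (248,125). Carrier: (391,282). Lever: small block at (292,262), versus the larger block at (189,375). I choose the grey plate and the small block. Next is a close check and measurement.

```bash
cat > h.py <<'E'
import numpy as np, cv2
from rig import telemetry, eyes
from scipy.spatial.transform import Rotation as Ro
def grab(n): return eyes.snapshot(n)
def px2w(s,uv,z):
    R=np.array(s['R']);t=np.array(s['t'])
    n=cv2.undistortPoints(np.float64(uv).reshape(-1,1,2),np.array(s['mtx']),np.array(s['distortion'])).reshape(-1,2)
    d=np.c_[n,np.ones(len(n))]@R; c=-R.T@t
    return c+d*((z-c[2])/d[:,2])[:,None]
def w2px(s,X):
    return cv2.projectPoints(np.float64(X).reshape(-1,1,3),cv2.Rodrigues(np.array(s['R']))[0],np.array(s['t']),np.array(s['mtx']),np.array(s['distortion']))[0].reshape(-1,2)
def ortho(s,cx,cy,w,z,k=4):
    """patch of w mm about (cx,cy), k px/mm; image up=+x, left=+y"""
    n=int(w*k); v,u=np.mgrid[:n,:n]
    X=np.stack([cx+w/2-v/k,cy+w/2-u/k,np.full(v.shape,z)],-1).reshape(-1,3)
    m=w2px(s,X).reshape(n,n,2).astype(np.float32)
    return cv2.remap(s['pixels'],m[...,0],m[...,1],cv2.INTER_CUBIC)
def o2w(p,cx,cy,w,k=4):
    p=np.float64(p).reshape(-1,2); return np.c_[cx+w/2-p[:,1]/k, cy+w/2-p[:,0]/k]
E
python3 - <<'E'
from h import *
s=grab('top')
for name,uv,z in(('riser',(389,210),17),('carrier',(391,282),12),('lever',(292,262),25),('knob',(293,272),76),('chuck',(148,236),75),('corner',(108,220),95)):
    print(name,px2w(s,[uv],z)[0].round(1))
for name,uv,z in(('riser',(389,210),17),('carrier',(391,282),12)):
    c=px2w(s,[uv],z)[0]; o=ortho(s,c[0],c[1],150,z)
    g=cv2.cvtColor(o,cv2.COLOR_BGR2GRAY); m=(g>100).astype('uint8'); 
    m=cv2.morphologyEx(m,cv2.MORPH_OPEN,np.ones((25,25)))
    cs=max(cv2.findContours(m,0,2)[0],key=cv2.contourArea)
    (p,wh,a)=cv2.minAreaRect(cs); b=cv2.boxPoints((p,wh,a)); W=o2w(b,c[0],c[1],150)
    e=W[1]-W[0] if np.linalg.norm(W[1]-W[0])>np.linalg.norm(W[2]-W[1]) else W[2]-W[1]
    print(name,'centre',o2w([p],c[0],c[1],150),'size mm',np.array(wh)/4,'long axis ang',np.arctan2(e[1],e[0])%np.pi)
c=px2w(s,[(148,236)],75)[0]
a=ortho(s,c[0],c[1],230,95,2); b=ortho(s,*px2w(s,[(292,262)],25)[0][:2],115,25,4); b=b[:460]
p=cv2.resize(s['pixels'][180:310,355:425],(300,460*1),interpolation=2)
im=np.hstack([cv2.resize(a,(460,460)),cv2.resize(b,(230,230)).repeat(1,0) if 0 else np.vstack([cv2.resize(b,(300,300)),cv2.resize(s['pixels'][180:310,355:425],(300,160))])])
cv2.imwrite('pics/c1.png',im); cv2.imwrite('pics/x.png',a); print(c)
E
```

```text
riser [ 618.7 -240.9   17. ]
carrier [ 473.5 -242.2   12. ]
lever [513.4 -45.1  25. ]
knob [489.  -48.1  76. ]
chuck [559.  224.1  75. ]
corner [586.2 292.1  95. ]
riser centre [[ 620.24035242 -240.05936914]] size mm [97.32496643 67.64105225] long axis ang 1.289958589861795
carrier centre [[ 475.32869397 -243.02208825]] size mm [67.87432861 97.56947327] long axis ang 1.7170317591693964
[559.02941126 224.0578995   75.        ]
```

View pics/c1.png

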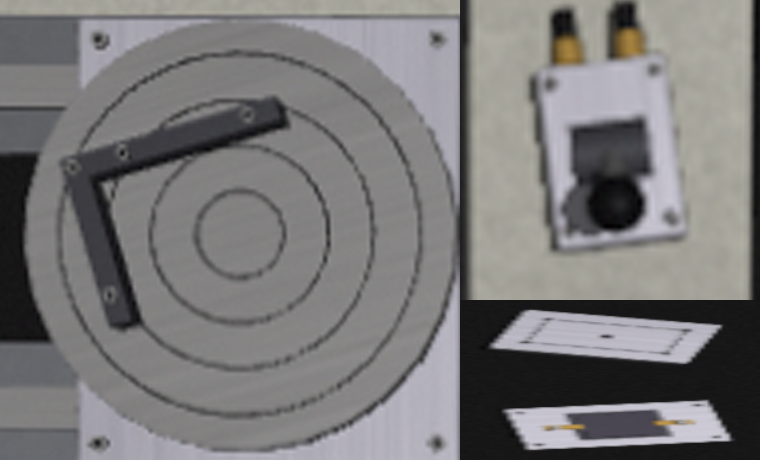

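Crop shows: corner square's inner corner at crop (97,178), long fence running to (287,122), short fence to (136,322). Small lever with knob toward the robot at crop (615,203). Riser (plain, grooved) and carrier (dark wafer, brass clips) are confirmed, and their sizes match to about 1.5 mm. Next I fit the fence lines.

```bash
python3 - <<'E'
from h import *
s=grab('top')
C=np.array([559.,224.]);W=230;k=4
def edge(z,p0,p1,side):
    """p0,p1 world guess of an edge; side=unit normal from dark to light; returns fitted line pts"""
    g=cv2.GaussianBlur(cv2.cvtColor(ortho(s,*C,W,z,k),cv2.COLOR_BGR2GRAY),(0,0),2).astype(float)
    pts=[]
    for f in np.linspace(.12,.88,40):
        b=p0+(p1-p0)*f; t=np.arange(-7,7,.1); q=b+t[:,None]*side
        u=(C[1]+W/2-q[:,1])*k; v=(C[0]+W/2-q[:,0])*k
        pr=cv2.remap(g.astype(np.float32),u.astype(np.float32)[None],v.astype(np.float32)[None],1)[0]
        pts.append(q[np.argmax(np.gradient(pr))])
    pts=np.float32(pts); l=cv2.fitLine(pts,cv2.DIST_HUBER,0,.01,.01).ravel()
    n=np.array([-l[1],l[0]]); rs=np.median(abs((pts-l[2:])@n)); return l,rs
co=np.array([585.,290.6]); y=.274
for it in range(2):
  ex=np.array([np.cos(y),np.sin(y)]); ey=np.array([-ex[1],ex[0]])
  L75=edge(75,co,co-100*ey,-ex); L95=edge(95,co+12*ex,co+12*ex-100*ey,ex)
  S75=edge(75,co,co-75*ex,-ey); S95=edge(95,co+12*ey,co+12*ey-75*ex,ey)
  for n,(l,rs),d in(('L75',L75,ex),('L95',L95,ex),('S75',S75,ey),('S95',S95,ey)):
    a=np.arctan2(l[1],l[0]); a=(a+np.pi/2 if n[0]=='L' else a); a=(a+np.pi/2)%np.pi-np.pi/2
    print(n,'yaw',round(a,4),'off along normal',round((l[2:]-co)@d,2),'rms',rs.round(2))
# chuck rim circle at z75
o=cv2.cvtColor(ortho(s,*C,240,75,4),cv2.COLOR_BGR2GRAY)
c=cv2.HoughCircles(cv2.GaussianBlur(o,(0,0),3),cv2.HOUGH_GRADIENT_ALT,1,100,param1=100,param2=.6,minRadius=425,maxRadius=455)
if c is not None: print([ (o2w(q[:2],*C,240),q[2]/4) for q in c[0]])
# lever: block axis (z=25) and knob
m=cv2.cvtColor(s['pixels'],cv2.COLOR_BGR2GRAY)
b=ortho(s,513,-45,80,25,4);g=cv2.cvtColor(b,cv2.COLOR_BGR2HSV)
mm=((g[...,2]>165)&(g[...,0]>100)).astype('uint8'); mm=cv2.morphologyEx(mm,cv2.MORPH_CLOSE,np.ones((15,15)))
cs=max(cv2.findContours(mm,0,2)[0],key=cv2.contourArea);p,wh,a=cv2.minAreaRect(cs)
print('block',o2w([p],513,-45,80),np.array(wh)/4,a)
kb=ortho(s,489,-48,60,76,4);gk=cv2.GaussianBlur(cv2.cvtColor(kb,cv2.COLOR_BGR2GRAY),(0,0),2)
mk=cv2.morphologyEx((gk<30).astype('uint8'),cv2.MORPH_OPEN,np.ones((21,21)))
for q in cv2.findContours(mk,0,2)[0]:
    pc,rr=cv2.minEnclosingCircle(q); print('knob',o2w([pc],489,-48,60),'r',rr/4)
E
```

```text
L75 yaw 0.291 off along normal 3.47 rms 0.23
L95 yaw 0.2951 off along normal 15.4 rms 0.51
S75 yaw 0.2815 off along normal 3.25 rms 0.13
S95 yaw 0.294 off along normal 14.9 rms 0.16
L75 yaw 0.291 off along normal 3.47 rms 0.23
L95 yaw 0.2951 off along normal 15.4 rms 0.51
S75 yaw 0.2815 off along normal 3.25 rms 0.13
S95 yaw 0.294 off along normal 14.9 rms 0.16
block [[513.47935486 -46.13098526]] [68.60736084 48.53887558] 82.81146240234375
knob [[489.25  -46.625]] r 10.625024795532227
```

```bash
cat > plan.py <<'E'
import json,os,sys,numpy as np
F='cmd.json'
cur=json.load(open(F)) if os.path.exists(F) else [245.217,-628.877,231.28,.3718]
def go(*targets):
    """targets: (x,y,z,yaw,nrows) world; prints rows; saves commanded pose of last"""
    x,y,z,a=cur; tx=np.array([np.cos(a),np.sin(a)]); ty=np.array([np.sin(a),-np.cos(a)])
    rows=[]
    for X,Y,Z,A,n in targets:
        d=np.array([X-x,Y-y]); da=(A-a+np.pi)%(2*np.pi)-np.pi
        row=np.round([d@tx/500,d@ty/500,-(Z-z)/500,0,0,-da/2/np.pi],4)+0.
        rows.append((row.tolist(),n))
    r0=row; p=np.array([x,y])+500*(r0[0]*tx+r0[1]*ty)
    json.dump([p[0],p[1],z-500*r0[2],a-2*np.pi*r0[5]],open(F,'w'))
    for q in rows: print(*q)
C=np.array([587.4,294.5]); psi=.291
ex=np.array([np.cos(psi),np.sin(psi)]); ey=np.array([-ex[1],ex[0]])
def cw(u,v): return C+u*ex+v*ey      # corner frame -> world
def wc(p): d=np.array(p)[:2]-C; return d@ex,d@ey
E
python3 -c "
from plan import *
go((620.2,-240.1,60,1.290,12))"
```

```text
[0.9812, -0.452, 0.3426, 0.0, 0.0, -0.1461] 12
```

>>> carry_out([
  [0.9812, -0.452, 0.3426, 0, 0, -0.1461],
  [0.9812, -0.452, 0.3426, 0, 0, -0.1461],
  [0.9812, -0.452, 0.3426, 0, 0, -0.1461],
  [0.9812, -0.452, 0.3426, 0, 0, -0.1461],
  [0.9812, -0.452, 0.3426, 0, 0, -0.1461],
  [0.9812, -0.452, 0.3426, 0, 0, -0.1461],
  [0.9812, -0.452, 0.3426, 0, 0, -0.1461],
  [0.9812, -0.452, 0.3426, 0, 0, -0.1461],
  [0.9812, -0.452, 0.3426, 0, 0, -0.1461],
  [0.9812, -0.452, 0.3426, 0, 0, -0.1461],
  [0.9812, -0.452, 0.3426, 0, 0, -0.1461],
  [0.9812, -0.452, 0.3426, 0, 0, -0.1461],
  [0.9812, -0.452, 0.3426, 0, 0, -0.1461],
], jaw=0, grip_force=40)

```text
time_s: 1.82
position: [619.7, -241.6, 60.7]
ee_rot: [2.512, 1.885, 0.001]
wrist_force: [0.4, -0.4, 0.2]
grip_width: 85.4
```

```bash
python3 -c "
from plan import *
go((620.2,-240.1,20,1.290,3),(620.2,-240.1,-1,1.290,3))"
```

```text
[0.0, 0.0, 0.08, 0.0, 0.0, 0.0] 3
[0.0, 0.0, 0.122, 0.0, 0.0, 0.0] 3
```

>>> carry_out([
  [0, 0, 0.08, 0, 0, 0],
  [0, 0, 0.08, 0, 0, 0],
  [0, 0, 0.1, 0, 0, 0],
  [0, 0, 0.122, 0, 0, 0],
  [0, 0, 0.122, 0, 0, 0],
  [0, 0, 0.122, 0, 0, 0],
])

```text
time_s: 2.58
position: [620.5, -240.1, -0.7]
ee_rot: [2.51, 1.888, 0.0]
wrist_force: [0.4, 0.8, -0.9]
grip_width: 85.4
```

>>> carry_out([
  [0, 0, 0, 0, 0, 0],
  [0, 0, 0, 0, 0, 0],
  [0, 0, 0, 0, 0, 0],
  [0, 0, 0, 0, 0, 0],
  [0, 0, 0, 0, 0, 0],
  [0, 0, 0, 0, 0, 0],
], jaw=1, grip_force=40)

```text
time_s: 3.32
position: [620.9, -240.3, -0.1]
ee_rot: [2.51, 1.888, 0.001]
wrist_force: [-0.5, 0.4, 5.6]
grip_width: 64.6
```

```bash
python3 -c "
from plan import *
p=cw(-63,-58); print(p)
go((620.2,-240.1,60,1.29,2),(620.2,-240.1,135,1.290,3),(620.2,-60,140,1.50,4),(*p,135,1.862,7),(*p,110,1.862,4))"
```

```text
[543.68947991 220.86311771]
[0.0, 0.0, -0.122, 0.0, 0.0, 0.0] 2
[0.0, 0.0, -0.272, 0.0, 0.0, 0.0] 3
[0.346, -0.0999, -0.282, 0.0, 0.0, -0.0335] 4
[0.8433, -0.4027, -0.272, 0.0, 0.0, -0.0911] 7
[0.8433, -0.4027, -0.222, 0.0, 0.0, -0.0911] 4
```

>>> carry_out([
  [0, 0, -0.04, 0, 0, 0],
  [0, 0, -0.122, 0, 0, 0],
  [0, 0, -0.2, 0, 0, 0],
  [0, 0, -0.272, 0, 0, 0],
  [0.07, -0.02, -0.28, 0, 0, -0.0067],
  [0.173, -0.05, -0.282, 0, 0, -0.0168],
  [0.26, -0.075, -0.282, 0, 0, -0.025],
  [0.346, -0.0999, -0.282, 0, 0, -0.0335],
  [0.43, -0.15, -0.282, 0, 0, -0.043],
  [0.53, -0.212, -0.28, 0, 0, -0.055],
  [0.63, -0.273, -0.28, 0, 0, -0.066],
  [0.73, -0.334, -0.275, 0, 0, -0.078],
  [0.8, -0.375, -0.272, 0, 0, -0.086],
  [0.8433, -0.4027, -0.272, 0, 0, -0.0911],
  [0.8433, -0.4027, -0.272, 0, 0, -0.0911],
  [0.8433, -0.4027, -0.272, 0, 0, -0.0911],
  [0.8433, -0.4027, -0.222, 0, 0, -0.0911],
  [0.8433, -0.4027, -0.222, 0, 0, -0.0911],
], grip_force=60)

```text
time_s: 5.58
position: [541.9, 218.9, 107.8]
ee_rot: [-1.876, -2.517, 0.007]
wrist_force: [-0.3, 1.0, -2.2]
grip_width: 63.8
```

```bash
python3 -c "
from plan import *
p=cw(-63,-58)
go((*p,80,1.862,3),(*p,73.5,1.862,3))"
```

```text
[0.0, 0.0, 0.06, 0.0, 0.0, 0.0] 3
[0.0, 0.0, 0.073, 0.0, 0.0, 0.0] 3
```

>>> carry_out([
  [0, 0, 0.04, 0, 0, 0],
  [0, 0, 0.06, 0, 0, 0],
  [0, 0, 0.068, 0, 0, 0],
  [0, 0, 0.071, 0, 0, 0],
  [0, 0, 0.073, 0, 0, 0],
  [0, 0, 0.073, 0, 0, 0],
])

```text
time_s: 6.32
position: [544.0, 221.0, 73.9]
ee_rot: [1.875, 2.52, 0.001]
wrist_force: [0.6, -0.3, -2.8]
grip_width: 64.4
```

>>> carry_out([
  [0, 0, 0.002, 0, 0, 0],
  [0, 0, 0.004, 0, 0, 0],
  [0, 0, 0.004, 0, 0, 0],
])

```text
time_s: 6.7
position: [544.1, 221.0, 73.1]
ee_rot: [1.875, 2.52, 0.001]
wrist_force: [-2.6, -0.9, 6.4]
grip_width: 64.4
```

```bash
python3 -c "
import json
c=json.load(open('cmd.json'));c[2]-=2;json.dump(c,open('cmd.json','w'))
from plan import *
" ; python3 -c "
from plan import *
p=cw(-63,-58);q=cw(-128,-56);print(cur)
go((*p,125,1.862,3),(*q,125,.291,9),(*q,76.5,.291,4))"
```

```text
[543.6808325550901, 220.86484082450784, 71.47999999999999, 1.8621715548629978]
[0.0, 0.0, -0.107, 0.0, 0.0, 0.0] 3
[0.004, -0.13, -0.107, 0.0, 0.0, 0.2501] 9
[0.004, -0.13, -0.01, 0.0, 0.0, 0.2501] 4
```

>>> carry_out([
  [0, 0, 0, 0, 0, 0],
  [0, 0, 0, 0, 0, 0],
  [0, 0, 0, 0, 0, 0],
], jaw=0)

```text
time_s: 7.08
position: [543.8, 220.9, 71.5]
ee_rot: [1.875, 2.52, 0.0]
wrist_force: [-0.5, 0.4, -0.1]
grip_width: 85.4
```

>>> carry_out([
  [0, 0, -0.06, 0, 0, 0],
  [0, 0, -0.107, 0, 0, 0],
])

```text
time_s: 7.32
position: [543.7, 220.8, 125.5]
ee_rot: [-1.875, -2.52, 0.0]
wrist_force: [-0.0, -0.1, 0.4]
grip_width: 85.1
```

>>> carry_out([
  [0.004, -0.13, 0, 0, 0, 0.2501],
  [0.004, -0.13, 0, 0, 0, 0.2501],
  [0.004, -0.13, 0, 0, 0, 0.2501],
  [0.004, -0.13, 0, 0, 0, 0.2501],
  [0.004, -0.13, 0, 0, 0, 0.2501],
  [0.004, -0.13, 0, 0, 0, 0.2501],
  [0.004, -0.13, 0, 0, 0, 0.2501],
  [0.004, -0.13, 0, 0, 0, 0.2501],
  [0.004, -0.13, 0, 0, 0, 0.2501],
  [0.004, -0.13, 0.06, 0, 0, 0.2501],
  [0.004, -0.13, 0.097, 0, 0, 0.2501],
  [0.004, -0.13, 0.097, 0, 0, 0.2501],
], jaw=0.42)

```text
time_s: 8.82
position: [479.0, 203.4, 74.4]
ee_rot: [3.107, 0.455, -0.007]
wrist_force: [-0.6, -0.1, 0.5]
grip_width: 49.7
```

>>> carry_out([
  [0.02, 0, 0, 0, 0, 0],
  [0.032, 0, 0, 0, 0, 0],
  [0.042, 0, 0, 0, 0, 0],
  [0.052, 0, 0, 0, 0, 0],
  [0.062, 0, 0, 0, 0, 0],
  [0.072, 0, 0, 0, 0, 0],
  [0.082, 0, 0, 0, 0, 0],
  [0.09, 0, 0, 0, 0, 0],
  [0.094, 0, 0, 0, 0, 0],
  [0.096, 0, 0, 0, 0, 0],
])

```text
time_s: 10.07
position: [526.8, 217.9, 76.4]
ee_rot: [3.108, 0.455, -0.0]
wrist_force: [-2.2, 0.5, 2.4]
grip_width: 49.7
```

>>> carry_out([
  [0.002, 0, 0, 0, 0, 0],
  [0.004, 0, 0, 0, 0, 0],
  [0.006, 0, 0, 0, 0, 0],
  [0.006, 0, 0, 0, 0, 0],
])

```text
time_s: 10.58
position: [528.0, 218.2, 76.3]
ee_rot: [3.108, 0.455, -0.006]
wrist_force: [-7.2, -1.9, 5.4]
grip_width: 49.4
```

```bash
python3 -c "
import json
from plan import *
c=cur; d=500*(.096+.006+.004)
c=[c[0]+d*np.cos(c[3]),c[1]+d*np.sin(c[3]),c[2],c[3]]; json.dump(c,open('cmd.json','w'));print(c,wc(c))
"; python3 -c "
from plan import *
b=cw(-90,-56);q=cw(-36,-134)
go((*b,76.5,.291,2),(*b,120,.291,2),(*q,120,1.862,9),(*q,76.5,1.862,4))"
```

```text
[np.float64(531.621652714041), np.float64(219.30140292266137), 76.47999999999999, 0.29074690953738336] (np.float64(-75.00853699901357), np.float64(-56.033672069752626))
[-0.03, -0.0001, 0.0, 0.0, 0.0, 0.0] 2
[-0.03, -0.0001, -0.087, 0.0, 0.0, 0.0] 2
[0.0781, 0.1559, -0.087, 0.0, 0.0, -0.2501] 9
[0.0781, 0.1559, 0.0, 0.0, 0.0, -0.2501] 4
```

>>> carry_out([
  [0.002, 0, 0, 0, 0, 0],
  [0.004, 0, 0, 0, 0, 0],
  [0.004, 0, 0, 0, 0, 0],
])

```text
time_s: 10.95
position: [528.0, 218.2, 76.0]
ee_rot: [3.107, 0.455, -0.012]
wrist_force: [-11.6, -4.7, 9.1]
grip_width: 49.6
```

>>> carry_out([
  [-0.015, 0, 0, 0, 0, 0],
  [-0.03, 0, 0, 0, 0, 0],
  [-0.03, 0, -0.05, 0, 0, 0],
  [-0.03, 0, -0.087, 0, 0, 0],
  [0.02, 0.156, -0.087, 0, 0, -0.2501],
  [0.0781, 0.1559, -0.087, 0, 0, -0.2501],
  [0.0781, 0.1559, -0.087, 0, 0, -0.2501],
  [0.0781, 0.1559, -0.087, 0, 0, -0.2501],
  [0.0781, 0.1559, -0.087, 0, 0, -0.2501],
  [0.0781, 0.1559, -0.087, 0, 0, -0.2501],
  [0.0781, 0.1559, -0.087, 0, 0, -0.2501],
  [0.0781, 0.1559, -0.087, 0, 0, -0.2501],
  [0.0781, 0.1559, -0.087, 0, 0, -0.2501],
  [0.0781, 0.1559, -0.04, 0, 0, -0.2501],
  [0.0781, 0.1559, 0, 0, 0, -0.2501],
  [0.0781, 0.1559, 0, 0, 0, -0.2501],
], jaw=0.77)

```text
time_s: 12.95
position: [591.6, 155.8, 76.0]
ee_rot: [1.876, 2.52, 0.0]
wrist_force: [-0.5, 0.3, -0.7]
grip_width: 19.5
```

>>> carry_out([
  [0.01, 0, 0, 0, 0, 0],
  [0.02, 0, 0, 0, 0, 0],
  [0.03, 0, 0, 0, 0, 0],
  [0.038, 0, 0, 0, 0, 0],
  [0.044, 0, 0, 0, 0, 0],
  [0.046, 0, 0, 0, 0, 0],
  [0.046, 0, 0, 0, 0, 0],
])

```text
time_s: 13.82
position: [584.7, 177.9, 76.5]
ee_rot: [-1.875, -2.52, 0.0]
wrist_force: [-0.3, -0.7, -0.0]
grip_width: 19.5
```

>>> carry_out([
  [0.002, 0, 0, 0, 0, 0],
  [0.004, 0, 0, 0, 0, 0],
  [0.006, 0, 0, 0, 0, 0],
  [0.008, 0, 0, 0, 0, 0],
  [0.01, 0, 0, 0, 0, 0],
  [0.01, 0, 0, 0, 0, 0],
])

```text
time_s: 14.58
position: [583.5, 181.9, 76.5]
ee_rot: [1.874, 2.52, -0.001]
wrist_force: [-0.0, -4.4, -0.5]
grip_width: 19.6
```

>>> carry_out([
  [0.002, 0, 0, 0, 0, 0],
  [0.004, 0, 0, 0, 0, 0],
  [0.006, 0, 0, 0, 0, 0],
  [0.006, 0, 0, 0, 0, 0],
])

```text
time_s: 15.08
position: [583.4, 182.0, 76.6]
ee_rot: [1.872, 2.518, -0.006]
wrist_force: [3.2, -13.7, 1.2]
grip_width: 19.5
```

```bash
python3 -c "
import json
from plan import *
c=cur; d=500*(.046+.01+.006)
c=[c[0]+d*np.cos(c[3]),c[1]+d*np.sin(c[3]),c[2],c[3]]; json.dump(c,open('cmd.json','w'));print(c,wc(c))
"; python3 -c "
from plan import *
b=cw(-36,-118)
go((*b,76.5,1.862,2),(*b,130,1.862,2),(475.3,-150,130,1.75,7),(475.3,-243,60,1.717,3))"
```

```text
[np.float64(582.4731230110102), np.float64(185.51068377201258), 76.47999999999999, 1.8621715548629978] (np.float64(-35.98989872087173), np.float64(-102.99355493801674))
[-0.03, 0.0, 0.0, 0.0, 0.0, 0.0] 2
[-0.03, 0.0, -0.107, 0.0, 0.0, 0.0] 2
[-0.5812, -0.3981, -0.107, 0.0, 0.0, 0.0179] 7
[-0.7593, -0.4515, 0.033, 0.0, 0.0, 0.0231] 3
```

>>> carry_out([
  [-0.015, 0, 0, 0, 0, 0],
  [-0.03, 0, 0, 0, 0, 0],
  [-0.03, 0, -0.06, 0, 0, 0],
  [-0.03, 0, -0.107, 0, 0, 0],
  [-0.5812, -0.3981, -0.107, 0, 0, 0.0179],
  [-0.5812, -0.3981, -0.107, 0, 0, 0.0179],
  [-0.5812, -0.3981, -0.107, 0, 0, 0.0179],
  [-0.5812, -0.3981, -0.107, 0, 0, 0.0179],
  [-0.5812, -0.3981, -0.107, 0, 0, 0.0179],
  [-0.5812, -0.3981, -0.107, 0, 0, 0.0179],
  [-0.5812, -0.3981, -0.107, 0, 0, 0.0179],
  [-0.7593, -0.4515, 0.033, 0, 0, 0.0231],
  [-0.7593, -0.4515, 0.033, 0, 0, 0.0231],
  [-0.7593, -0.4515, 0.033, 0, 0, 0.0231],
  [-0.7593, -0.4515, 0.033, 0, 0, 0.0231],
], jaw=0)

```text
time_s: 16.95
position: [475.9, -241.9, 60.1]
ee_rot: [-2.053, -2.378, -0.001]
wrist_force: [-0.3, 0.2, 0.7]
grip_width: 85.5
```

```bash
python3 - <<'E'
from h import *; from plan import cw,wc,psi
s=grab('top'); S=grab('side')
c=cw(-33,-48); o=ortho(s,*c,150,90,4); cv2.imwrite('pics/o.png',o)
g=cv2.cvtColor(o,cv2.COLOR_BGR2GRAY); hsv=cv2.cvtColor(o,cv2.COLOR_BGR2HSV)
m=(g>165).astype('uint8'); m=cv2.morphologyEx(cv2.morphologyEx(m,cv2.MORPH_CLOSE,np.ones((15,15))),cv2.MORPH_OPEN,np.ones((35,35)))
q=max(cv2.findContours(m,0,2)[0],key=cv2.contourArea); p,wh,a=cv2.minAreaRect(q); b=cv2.boxPoints((p,wh,a))
W=o2w(b,*c,150); print('riser corner-frame',wc(o2w([p],*c,150)[0]),np.array(wh)/4); 
for i in range(4):
    e=W[(i+1)%4]-W[i]; print(np.hypot(*e).round(1),((np.arctan2(e[1],e[0])-psi+.78)%(np.pi/2)-.78).round(4))
cv2.drawContours(o,[b.astype(int)],0,(0,0,255),1)
u,v=w2px(S,[[*c,90]])[0].astype(int)
sd=cv2.resize(S['pixels'][v-35:v+35,u-50:u+50],(400,280),interpolation=2)
im=np.hstack([cv2.resize(o,(400,400)),np.vstack([sd,np.zeros((120,400,3),'uint8')])]);cv2.imwrite('pics/c2.png',im)
E
```

```text
riser corner-frame (np.float64(-34.48396732469854), np.float64(-47.78891647918319)) [65.47991943 95.46006775]
95.5 -0.0016
65.5 -0.0016
95.5 -0.0016
65.5 -0.0016
```

View pics/c2.png

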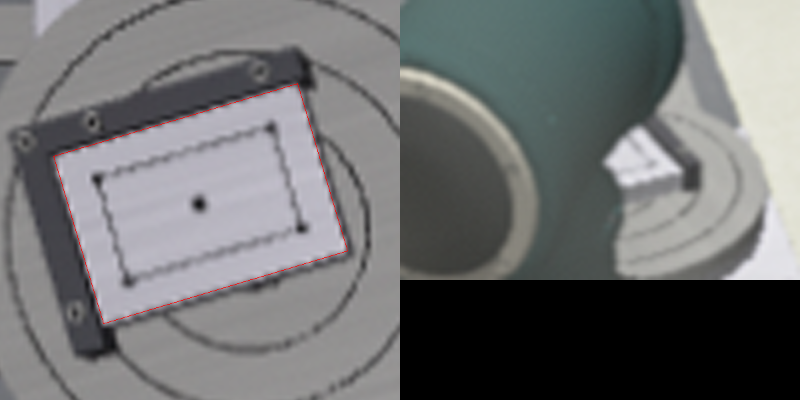

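Picture: the riser lies against both fences with no visible gap and yaw 0.0016 rad off. Tool contact and picture both put it 1.5 mm short of my fence estimate in u. I'll check the corner through the chuck rim.

```bash
python3 - <<'E'
from h import *; from plan import cw,wc,ex,ey
from scipy.optimize import least_squares
s=grab('top'); C=np.array([560.,224.])
o=cv2.GaussianBlur(cv2.cvtColor(ortho(s,*C,250,75,4),cv2.COLOR_BGR2GRAY),(0,0),2).astype(np.float32)
def samp(g,q,W): return cv2.remap(g,np.float32((C[1]+W/2-q[:,1])*4)[None],np.float32((C[0]+W/2-q[:,0])*4)[None],1)[0]
pts=[]
for r0,dark in((110,0),(88,1)):
    P=[]
    for t in np.linspace(0,2*np.pi,180):
        d=np.array([np.cos(t),np.sin(t)]); rr=np.arange(r0-6,r0+6,.1); pr=samp(o,C+rr[:,None]*d,250)
        i=np.argmin(pr) if dark else np.argmax(abs(np.gradient(pr))); P.append(C+rr[i]*d)
    P=np.array(P); f=least_squares(lambda x:np.hypot(*(P-x[:2]).T)-x[2],[*C,r0],loss='cauchy',f_scale=.3); print(r0,f.x.round(2),np.median(abs(f.fun)).round(2), 'corner->',(f.x[:2]+45*ex+60*ey).round(1), wc(f.x[:2]+45*ex+60*ey))
# intensity profile across long fence, z=95, averaged along fence
o=cv2.cvtColor(ortho(s,*C,250,95,4),cv2.COLOR_BGR2GRAY).astype(np.float32)
u=np.arange(-8,18,1.); print('long',[int(np.mean(samp(o,np.array([cw(a,b) for b in np.linspace(-88,-60,15)]),250))) for a in u])
print('short',[int(np.mean(samp(o,np.array([cw(b,a) for b in np.linspace(-60,-20,15)]),250))) for a in u])
E
```

```text
110 [559.29 223.25 110.59] 0.45 corner-> [585.2 293.6] (np.float64(-2.3712431107245378), np.float64(-0.1878711629791504))
88 [560.07 224.49  91.98] 0.21 corner-> [586.  294.9] (np.float64(-1.267408440327246), np.float64(0.779630477532433))
long [181, 182, 182, 180, 169, 130, 75, 50, 60, 71, 74, 76, 75, 73, 72, 74, 77, 79, 87, 105, 122, 129, 125, 116, 111, 121]
short [180, 180, 180, 180, 181, 187, 174, 117, 60, 51, 64, 69, 70, 72, 72, 70, 69, 71, 70, 70, 86, 114, 134, 140, 141, 141]
```

The rim puts the corner 1.3–2.4 mm nearer in u, so the riser is flush and only my corner estimate was off. I'm shifting it 1.5 mm. Next, grasp the carrier.

```bash
sed -i 's/C=np.array(\[587.4,294.5\])/C=np.array([585.96,294.07])/' plan.py; python3 -c "
from plan import *
print(cur,cw(-33,-48))
go((475.3,-243,20,1.717,3),(475.3,-243,-1,1.717,3))"
```

```text
[475.3005124129001, -242.98811031915616, 59.97999999999999, 1.7170299742671493] [568.11909998 238.62000192]
[0.0, 0.0, 0.08, 0.0, 0.0, 0.0] 3
[0.0, 0.0, 0.122, 0.0, 0.0, 0.0] 3
```

>>> carry_out([
  [0, 0, 0.08, 0, 0, 0],
  [0, 0, 0.08, 0, 0, 0],
  [0, 0, 0.1, 0, 0, 0],
  [0, 0, 0.122, 0, 0, 0],
  [0, 0, 0.122, 0, 0, 0],
  [0, 0, 0.122, 0, 0, 0],
])

```text
time_s: 17.85
position: [475.5, -243.2, -0.8]
ee_rot: [2.053, 2.377, 0.0]
wrist_force: [-0.0, 0.3, -0.2]
grip_width: 85.6
```

>>> carry_out([
  [0, 0, 0, 0, 0, 0],
  [0, 0, 0, 0, 0, 0],
  [0, 0, 0, 0, 0, 0],
  [0, 0, 0, 0, 0, 0],
  [0, 0, 0, 0, 0, 0],
], jaw=1, grip_force=50)

```text
time_s: 18.48
position: [475.9, -243.4, -0.1]
ee_rot: [2.052, 2.377, 0.0]
wrist_force: [-0.7, -0.0, 5.6]
grip_width: 64.0
```

```bash
python3 -c "
from plan import *
p=cw(-63,-58); print(p)
go((475.3,-243,150,1.717,3),(500,-60,155,1.75,4),(*p,150,1.862,7),(*p,110,1.862,4),(*p,91,1.862,4))"
```

```text
[542.24947991 220.43311771]
[0.0, 0.0, -0.302, 0.0, 0.0, 0.0] 3
[0.3549, 0.1022, -0.312, 0.0, 0.0, -0.0052] 4
[0.8974, 0.2675, -0.302, 0.0, 0.0, -0.0231] 7
[0.8974, 0.2675, -0.222, 0.0, 0.0, -0.0231] 4
[0.8974, 0.2675, -0.184, 0.0, 0.0, -0.0231] 4
```

>>> carry_out([
  [0, 0, -0.04, 0, 0, 0],
  [0, 0, -0.122, 0, 0, 0],
  [0, 0, -0.2, 0, 0, 0],
  [0, 0, -0.28, 0, 0, 0],
  [0.06, 0.018, -0.302, 0, 0, -0.001],
  [0.15, 0.044, -0.305, 0, 0, -0.002],
  [0.25, 0.073, -0.31, 0, 0, -0.004],
  [0.3549, 0.1022, -0.312, 0, 0, -0.0052],
  [0.46, 0.134, -0.312, 0, 0, -0.009],
  [0.56, 0.165, -0.31, 0, 0, -0.012],
  [0.66, 0.195, -0.305, 0, 0, -0.015],
  [0.76, 0.226, -0.302, 0, 0, -0.019],
  [0.84, 0.25, -0.302, 0, 0, -0.021],
  [0.8974, 0.2675, -0.302, 0, 0, -0.0231],
  [0.8974, 0.2675, -0.302, 0, 0, -0.0231],
  [0.8974, 0.2675, -0.26, 0, 0, -0.0231],
  [0.8974, 0.2675, -0.222, 0, 0, -0.0231],
  [0.8974, 0.2675, -0.2, 0, 0, -0.0231],
  [0.8974, 0.2675, -0.184, 0, 0, -0.0231],
  [0.8974, 0.2675, -0.184, 0, 0, -0.0231],
])

```text
time_s: 20.98
position: [541.8, 220.0, 90.3]
ee_rot: [-1.875, -2.519, 0.002]
wrist_force: [-0.2, 0.1, -1.6]
grip_width: 63.9
```

>>> carry_out([
  [0, 0, 0.003, 0, 0, 0],
  [0, 0, 0.006, 0, 0, 0],
  [0, 0, 0.007, 0, 0, 0],
  [0, 0, 0.007, 0, 0, 0],
])

```text
time_s: 21.48
position: [542.5, 220.5, 88.0]
ee_rot: [1.875, 2.52, 0.001]
wrist_force: [-0.7, 0.4, 0.4]
grip_width: 64.1
```

>>> carry_out([
  [0, 0, 0, 0, 0, 0],
  [0, 0, 0, 0, 0, 0],
  [0, 0, 0, 0, 0, 0],
  [0, 0, -0.04, 0, 0, 0],
  [0, 0, -0.1, 0, 0, 0],
], jaw=0)

```text
time_s: 22.1
position: [541.6, 220.2, 138.1]
ee_rot: [-1.875, -2.52, 0.002]
wrist_force: [0.1, -0.1, 0.7]
grip_width: 85.3
```

```bash
python3 -c "
import json
from plan import *
c=cur; c[2]+=46.5; json.dump(c,open('cmd.json','w'))"; python3 -c "
from plan import *
q=cw(-126,-56); print(cur)
go((*q,137.5,.291,9),(*q,84,.291,3))"
```

```text
[542.2415528376196, 220.41198636496844, 137.48, 1.8621715548629978]
[0.0041, -0.126, 0.0, 0.0, 0.0, 0.2501] 9
[0.0041, -0.126, 0.107, 0.0, 0.0, 0.2501] 3
```

>>> carry_out([
  [0.0041, -0.126, 0, 0, 0, 0.2501],
  [0.0041, -0.126, 0, 0, 0, 0.2501],
  [0.0041, -0.126, 0, 0, 0, 0.2501],
  [0.0041, -0.126, 0, 0, 0, 0.2501],
  [0.0041, -0.126, 0, 0, 0, 0.2501],
  [0.0041, -0.126, 0, 0, 0, 0.2501],
  [0.0041, -0.126, 0, 0, 0, 0.2501],
  [0.0041, -0.126, 0, 0, 0, 0.2501],
  [0.0041, -0.126, 0, 0, 0, 0.2501],
  [0.0041, -0.126, 0.06, 0, 0, 0.2501],
  [0.0041, -0.126, 0.107, 0, 0, 0.2501],
  [0.0041, -0.126, 0.107, 0, 0, 0.2501],
  [0.0041, -0.126, 0.107, 0, 0, 0.2501],
], jaw=0.42)

```text
time_s: 23.72
position: [482.3, 204.6, 85.6]
ee_rot: [-3.108, -0.455, -0.003]
wrist_force: [0.9, -1.0, 1.1]
grip_width: 49.5
```

>>> carry_out([
  [0.01, 0, 0, 0, 0, 0],
  [0.02, 0, 0, 0, 0, 0],
  [0.03, 0, 0, 0, 0, 0],
  [0.04, 0, 0, 0, 0, 0],
  [0.05, 0, 0, 0, 0, 0],
  [0.06, 0, 0, 0, 0, 0],
  [0.07, 0, 0, 0, 0, 0],
  [0.08, 0, 0, 0, 0, 0],
  [0.086, 0, 0, 0, 0, 0],
  [0.09, 0, 0, 0, 0, 0],
  [0.092, 0, 0, 0, 0, 0],
])

```text
time_s: 25.1
position: [525.4, 217.5, 83.9]
ee_rot: [3.108, 0.455, -0.0]
wrist_force: [-1.4, 0.1, 0.4]
grip_width: 49.6
```

>>> carry_out([
  [0.002, 0, 0, 0, 0, 0],
  [0.004, 0, 0, 0, 0, 0],
  [0.006, 0, 0, 0, 0, 0],
  [0.008, 0, 0, 0, 0, 0],
  [0.01, 0, 0, 0, 0, 0],
  [0.012, 0, 0, 0, 0, 0],
  [0.012, 0, 0, 0, 0, 0],
])

```text
time_s: 25.98
position: [528.0, 218.2, 83.9]
ee_rot: [3.107, 0.455, -0.011]
wrist_force: [-11.2, -2.7, 8.3]
grip_width: 49.4
```

```bash
python3 -c "
import json
from plan import *
c=cur; d=500*.104; c=[c[0]+d*np.cos(c[3]),c[1]+d*np.sin(c[3]),c[2],c[3]]; json.dump(c,open('cmd.json','w'));print(wc(c))"; python3 -c "
from plan import *
b=cw(-90,-56);q=cw(-36,-132)
go((*b,84,.291,2),(*b,125,.291,2),(*q,125,1.862,9),(*q,84,1.862,4))"
```

```text
(np.float64(-74.0144230496077), np.float64(-56.00476878283846))
[-0.032, 0.0, 0.0, 0.0, 0.0, 0.0] 2
[-0.032, 0.0, -0.082, 0.0, 0.0, 0.0] 2
[0.0761, 0.152, -0.082, 0.0, 0.0, -0.2501] 9
[0.0761, 0.152, 0.0, 0.0, 0.0, -0.2501] 4
```

Same stop as the riser (528.0, 218.2). Now the y push.

>>> carry_out([
  [-0.015, 0, 0, 0, 0, 0],
  [-0.032, 0, 0, 0, 0, 0],
  [-0.032, 0, -0.05, 0, 0, 0],
  [-0.032, 0, -0.082, 0, 0, 0],
  [0.02, 0.152, -0.082, 0, 0, -0.2501],
  [0.0761, 0.152, -0.082, 0, 0, -0.2501],
  [0.0761, 0.152, -0.082, 0, 0, -0.2501],
  [0.0761, 0.152, -0.082, 0, 0, -0.2501],
  [0.0761, 0.152, -0.082, 0, 0, -0.2501],
  [0.0761, 0.152, -0.082, 0, 0, -0.2501],
  [0.0761, 0.152, -0.082, 0, 0, -0.2501],
  [0.0761, 0.152, -0.082, 0, 0, -0.2501],
  [0.0761, 0.152, -0.082, 0, 0, -0.2501],
  [0.0761, 0.152, -0.04, 0, 0, -0.2501],
  [0.0761, 0.152, 0, 0, 0, -0.2501],
  [0.0761, 0.152, 0, 0, 0, -0.2501],
], jaw=0.77)

```text
time_s: 27.98
position: [587.4, 156.8, 81.5]
ee_rot: [-1.874, -2.518, 0.006]
wrist_force: [-0.4, -0.2, 0.0]
grip_width: 19.8
```

>>> carry_out([
  [0.01, 0, 0, 0, 0, 0],
  [0.018, 0, 0, 0, 0, 0],
  [0.026, 0, 0, 0, 0, 0],
  [0.034, 0, 0, 0, 0, 0],
  [0.04, 0, 0, 0, 0, 0],
  [0.044, 0, 0, 0, 0, 0],
  [0.046, 0, 0, 0, 0, 0],
  [0.048, 0, 0, 0, 0, 0],
  [0.05, 0, 0, 0, 0, 0],
  [0.052, 0, 0, 0, 0, 0],
  [0.052, 0, 0, 0, 0, 0],
])

```text
time_s: 29.35
position: [582.1, 181.5, 84.0]
ee_rot: [1.875, 2.52, -0.001]
wrist_force: [1.2, -4.8, 2.1]
grip_width: 19.7
```

>>> carry_out([
  [0.002, 0, 0, 0, 0, 0],
  [0.004, 0, 0, 0, 0, 0],
  [0.006, 0, 0, 0, 0, 0],
  [0.006, 0, 0, 0, 0, 0],
])

```text
time_s: 29.85
position: [582.1, 181.5, 84.0]
ee_rot: [1.872, 2.518, -0.006]
wrist_force: [4.0, -13.3, 2.0]
grip_width: 19.7
```

```bash
python3 -c "
import json
from plan import *
c=cur; d=500*.058; c=[c[0]+d*np.cos(c[3]),c[1]+d*np.sin(c[3]),c[2],c[3]]; json.dump(c,open('cmd.json','w'));print(c,wc(c))"; python3 -c "
from plan import *
b=cw(-36,-118)
go((*b,84,1.862,2),(*b,135,1.862,2),(455.5,-50.9,135,.125,9))"
```

```text
[np.float64(581.0346563661006), np.float64(185.0593846955266), 83.97999999999999, 1.8621715548629978] (np.float64(-35.99454075692306), np.float64(-103.01439848229997))
[-0.03, 0.0, 0.0, 0.0, 0.0, 0.0] 2
[-0.03, 0.0, -0.102, 0.0, 0.0, 0.0] 2
[-0.3799, -0.3761, -0.102, 0.0, 0.0, 0.2765] 9
```

>>> carry_out([
  [-0.015, 0, 0, 0, 0, 0],
  [-0.03, 0, 0, 0, 0, 0],
  [-0.03, 0, -0.06, 0, 0, 0],
  [-0.03, 0, -0.102, 0, 0, 0],
  [-0.3799, -0.3761, -0.102, 0, 0, 0.2765],
  [-0.3799, -0.3761, -0.102, 0, 0, 0.2765],
  [-0.3799, -0.3761, -0.102, 0, 0, 0.2765],
  [-0.3799, -0.3761, -0.102, 0, 0, 0.2765],
  [-0.3799, -0.3761, -0.102, 0, 0, 0.2765],
  [-0.3799, -0.3761, -0.102, 0, 0, 0.2765],
  [-0.3799, -0.3761, -0.102, 0, 0, 0.2765],
  [-0.3799, -0.3761, -0.102, 0, 0, 0.2765],
  [-0.3799, -0.3761, -0.102, 0, 0, 0.2765],
  [-0.3799, -0.3761, -0.102, 0, 0, 0.2765],
  [-0.3799, -0.3761, -0.102, 0, 0, 0.2765],
], jaw=1)

```text
time_s: 31.72
position: [455.2, -50.5, 134.8]
ee_rot: [-3.135, -0.197, 0.001]
wrist_force: [-0.2, 0.2, -0.3]
grip_width: 0.3
```

```bash
cat > chk.py <<'E'
from h import *; from plan import cw,wc,psi
import sys
s=grab('top'); S=grab('side')
c=cw(-33,-48); o=ortho(s,*c,150,100,4)
g=cv2.cvtColor(o,cv2.COLOR_BGR2GRAY)
m=(g>165).astype('uint8'); m=cv2.morphologyEx(cv2.morphologyEx(m,cv2.MORPH_CLOSE,np.ones((15,15))),cv2.MORPH_OPEN,np.ones((23,23)))
q=max(cv2.findContours(m,0,2)[0],key=cv2.contourArea); p,wh,a=cv2.minAreaRect(q); b=cv2.boxPoints((p,wh,a))
W=o2w(b,*c,150); print('carrier corner-frame',wc(o2w([p],*c,150)[0]),np.array(wh)/4); e=W[1]-W[0]
print('yaw err',((np.arctan2(e[1],e[0])-psi+.78)%(np.pi/2)-.78).round(4))
cv2.drawContours(o,[b.astype(int)],0,(0,0,255),1)
def crop(P,h):
    u,v=w2px(S,[P])[0].astype(int); return cv2.resize(S['pixels'][max(v-h,0):v+h,max(u-50,0):u+50],(400,8*h//2*2//2),interpolation=2)
r=np.vstack([cv2.resize(crop([*c,90],35),(400,280)),cv2.resize(crop([510,-46,50],40),(400,300))])
im=np.hstack([cv2.resize(o,(400,400)),r[:400]]) if 0 else np.hstack([cv2.copyMakeBorder(cv2.resize(o,(390,390)),0,190,0,0,0),cv2.resize(r,(400,580))])
cv2.imwrite(sys.argv[1],im)
E
python3 chk.py pics/c3.png
```

```text
carrier corner-frame (np.float64(-33.82095159065275), np.float64(-47.8333195382295)) [65.7309494  95.69099426]
yaw err -0.0028
```

View pics/c3.png

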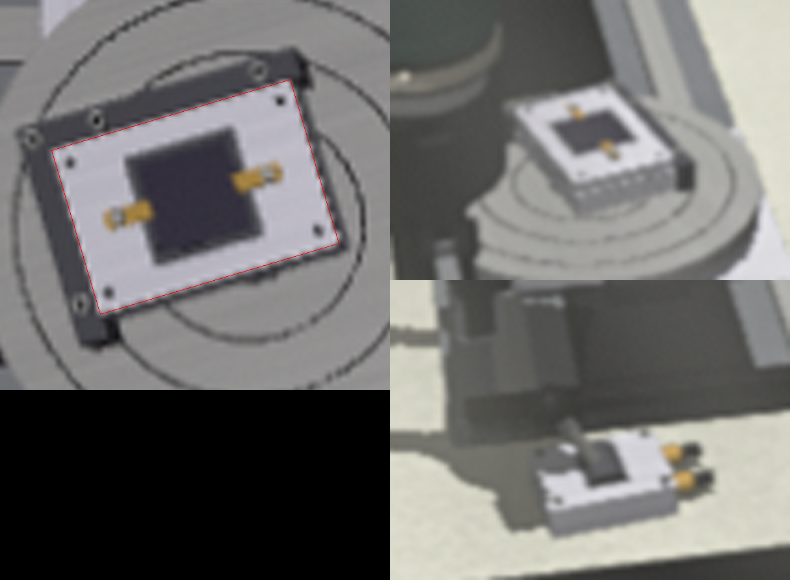

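Picture: the carrier sits wafer up on the riser at (195,195), with the stack edges in line at (640,185) in the side crop. In the corner frame it is at (-33.8, -47.8), yaw error -0.003. The lever is still off, at crop (570,440). Now the lever.

>>> carry_out([
  [0, 0, 0.08, 0, 0, 0],
  [0, 0, 0.126, 0, 0, 0],
  [0, 0, 0.126, 0, 0, 0],
  [0, 0, 0.126, 0, 0, 0],
  [0.02, 0, 0.126, 0, 0, 0],
  [0.03, 0, 0.126, 0, 0, 0],
  [0.045, 0, 0.126, 0, 0, 0],
  [0.06, 0, 0.126, 0, 0, 0],
  [0.075, 0, 0.126, 0, 0, 0],
  [0.09, 0, 0.126, 0, 0, 0],
  [0.105, 0, 0.126, 0, 0, 0],
  [0.115, 0, 0.126, 0, 0, 0],
  [0.125, 0, 0.126, 0, 0, 0],
  [0.132, 0, 0.126, 0, 0, 0],
  [0.132, 0, 0.126, 0, 0, 0],
])

```text
time_s: 33.7
position: [520.3, -42.6, 71.6]
ee_rot: [-3.135, -0.196, 0.003]
wrist_force: [-2.6, -0.0, -0.5]
grip_width: -0.1
```

>>> carry_out([
  [0.004, 0, 0, 0, 0, 0],
  [0.008, 0, 0, 0, 0, 0],
  [0.012, 0, 0, 0, 0, 0],
  [0.016, 0, 0, 0, 0, 0],
  [0.016, 0, 0, 0, 0, 0],
])

```text
time_s: 34.33
position: [521.2, -42.4, 71.2]
ee_rot: [-3.135, -0.197, 0.026]
wrist_force: [-23.2, -4.9, 16.4]
grip_width: -0.0
```

>>> carry_out([
  [0, 0, 0, 0, 0, 0],
  [-0.04, 0, 0, 0, 0, 0],
  [-0.1, 0, 0, 0, 0, 0],
  [-0.1, 0, -0.1, 0, 0, 0],
  [-0.1, 0, -0.2, 0, 0, 0],
  [-0.1, -0.1, -0.26, 0, 0, 0],
  [-0.1, 0.2, -0.26, 0, 0, 0],
  [-0.1, 0.3, -0.26, 0, 0, 0],
  [-0.1, 0.4, -0.26, 0, 0, 0],
  [-0.1, 0.4, -0.26, 0, 0, 0],
  [-0.1, 0.4, -0.26, 0, 0, 0],
])

```text
time_s: 35.7
position: [505.4, -250.8, 202.8]
ee_rot: [3.133, 0.188, 0.005]
wrist_force: [0.6, 1.0, -0.6]
grip_width: -0.1
```

```bash
python3 - <<'E'
from h import *
s=grab('top');S=grab('side')
b=ortho(s,513,-45,110,76,4)
u,v=w2px(S,[[513,-45,50]])[0].astype(int)
sd=cv2.resize(S['pixels'][v-40:v+40,u-40:u+40],(440,440),interpolation=2)
gk=cv2.GaussianBlur(cv2.cvtColor(b,cv2.COLOR_BGR2GRAY),(0,0),2)
mk=cv2.morphologyEx((gk<30).astype('uint8'),cv2.MORPH_OPEN,np.ones((25,25)))
for q in cv2.findContours(mk,0,2)[0]:
    pc,rr=cv2.minEnclosingCircle(q); print('knob?',o2w([pc],513,-45,110),'r',rr/4)
cv2.imwrite('pics/c4.png',cv2.resize(np.hstack([b,sd]),(800,400)))
E
python3 chk.py pics/c5.png
```

```text
knob? [[541.625 -39.125]] r 9.882142066955566
carrier corner-frame (np.float64(-33.76763696250631), np.float64(-47.83400402503241)) [65.82948303 95.86960602]
yaw err -0.0052
```

View pics/c4.png

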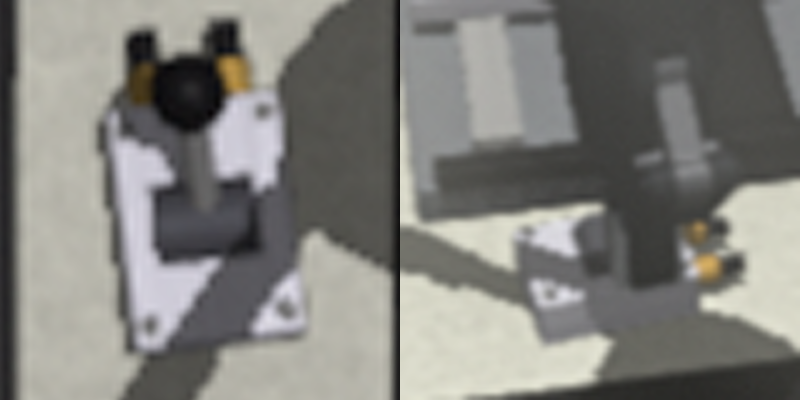

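>>> carry_out([
  [-0.415, 0.492, -0.06, 0, 0, 0],
  [-0.415, 0.492, -0.06, 0, 0, 0],
  [-0.415, 0.492, -0.06, 0, 0, 0],
  [-0.415, 0.492, -0.06, 0, 0, 0],
  [-0.415, 0.492, -0.06, 0, 0, 0],
  [-0.415, 0.492, -0.06, 0, 0, 0],
  [-0.415, 0.492, -0.06, 0, 0, 0],
  [-0.415, 0.492, -0.06, 0, 0, 0],
])

```text
time_s: 36.9
position: [330.2, -514.3, 231.7]
ee_rot: [-3.134, -0.199, -0.0]
wrist_force: [0.9, 0.8, 0.2]
grip_width: -0.0
```

```bash
python3 - <<'E'
from h import *
s=grab('top');S=grab('side')
T0=dict(s,pixels=cv2.imread('pics/top0.png'));S0=dict(S,pixels=cv2.imread('pics/side0.png'))
out=[]
for d,X in((T0,[489,-47,76]),(T0 and s,[543,-42,76]),(S0,[489,-47,76]),(S,[543,-42,76])):
    u,v=w2px(d,[X])[0].astype(int); c=d['pixels'][v-14:v+15,u-14:u+15]; k=cv2.resize(c,None,fx=13.5,fy=13.5,interpolation=2); out.append(k)
im=np.vstack([np.hstack(out[:2]),np.hstack(out[2:])]); im=im[:,:]; im=cv2.resize(im,(600,600),interpolation=cv2.INTER_AREA)
for i in range(0,600,75): cv2.line(im,(i,0),(i,6),(0,0,255),1)
cv2.imwrite('pics/c6.png',im)
for d,X in((T0,[489,-47,76]),(s,[543,-42,76]),(S0,[489,-47,76]),(S,[543,-42,76])): print(w2px(d,[X])[0])
E
python3 chk.py pics/c7.png
```

```text
[292.40463701 272.00524395]
[289.7139783  243.67152232]
[278.15596864 234.57744855]
[303.90564754 230.05072763]
carrier corner-frame (np.float64(-33.73024076616694), np.float64(-47.83422955615001)) [65.42024231 95.53184509]
yaw err -0.0053
```

View pics/c6.png

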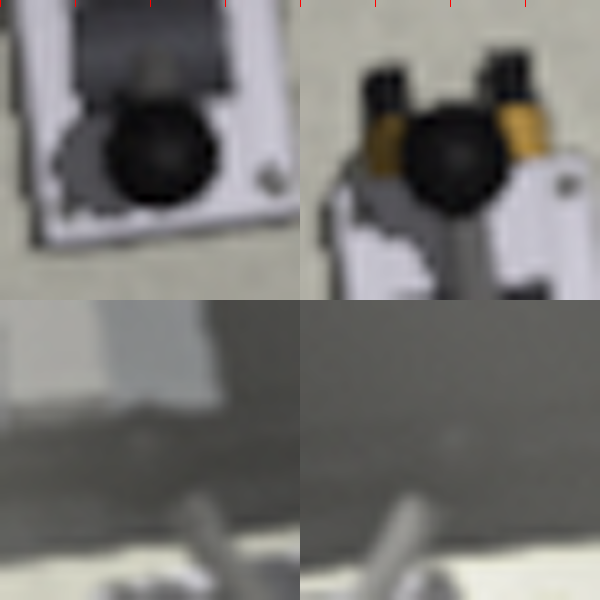

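Picture: the knob moved from tile (160,150) to (455,158) in the top view, about 54 mm. The stem leans to the robot before and away after. The knob now sits about 30 mm beyond the pivot housing, which fits "fully on". Handing in.

```bash
python3 -c "
from rig import job,telemetry
print(job.close_job()); print(telemetry.read_state()['time_s'])"
```

```text
the job is handed in; nothing more can be done
None
the job is handed in; nothing more can be done
```

I laid the riser on the chuck and pushed it against the long fence, then the short one. I did the same with the carrier on top, wafer up, then pushed the vacuum lever to its stop and moved the arm clear. I handed the job in at about 37 s; no verdict was reported.

**Plates:**
- Both pushes stopped firmly at 12–14 N. The stops were at the same tool position along the long fence for both plates, and within 0.1 mm of each other along the short fence.
- In the last picture the carrier was at (-33.7, -47.8) mm in the corner frame, against a target of (-33, -48). It was turned about 0.005 rad.
- The riser was at about (-33.0, -47.8) mm, turned 0.002 rad. I did not measure it again once the carrier was on top.

**Lever:**
- It hit a hard stop at 23 N. The knob ended about 30 mm beyond the pivot, as it should when fully on.
- The knob travelled only about 54 mm, not 60 mm. That gives about 0.9 rad if the lever started at exactly 0, or about 1.0 rad if it started near 0.1. The knob's offset from the pivot suggests the second.

**Checks that disagreed:**
- My first fence fit put the long fence about 1.5 mm too far out. The chuck rim and the tool contact agreed with each other, so I corrected the corner by that amount. The plate positions above depend on this.
- The carrier's measured angle varied from 0.003 to 0.005 rad between pictures, still inside the 0.015 limit.
- I did not measure the wafer box, objective and tweezers again. I planned no move near them, and no move showed an unexpected force.

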